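Dock the sample cup and brush it out

TASK

Slide the steel sample cup along the bench, still standing on its base, until it is fully home in the open-fronted black dock; do not lift or tip it. Then take the brush from its fork stand and brush out the docked cup with two full strokes, going down close to the cup's floor both times and raising most of the brush head above the rim in between. Hang the brush upright back in its fork, with the cup still home in the dock and everything else left where it stood.

Things in the scene. Friction and masses are not known exactly. Their poses are not given: they have to be found in the camera images.
- cup: open round sample cup of steel with a blue band, outside diameter 88, height 80, wall 4, floor 5 mm thick, about 250 g, standing upright on the bench. Too wide to grasp across. Origin: centre of the underside; z up.
- dock: fixed C-shaped black dock, no floor, walls 26 mm high, 92 mm wide inside. Origin: on the bench, where the cup's centre is when home (back wall 0.5 mm away). x points into the dock; its mouth opens to -x. Side walls, 12 mm thick, run from x = -20 to 40 mm; yellow flared lips widen the mouth from x = -20 to -45 mm, there 112 mm wide. A grey block 34 mm high adjoins the back, to x = 107 mm.
- stand_hook (a point): hanging point on the fixed aluminium brush stand, 140 mm above the bench, on the top face of its fork, mid-slot. x points to the post (front at x = 52 mm), z up. The slot, 16 mm wide, is closed at x = 14 mm and open to -x; its two tines, 12 mm wide and 12 thick, end at x = -35 mm. Nothing stands above the fork.
- brush: brush hanging upright in the fork by its collar, 70 g. Origin: centre of the head's flat underside, z up along the stem. Rigid round head, white with blue rings, diameter 56, z = 0 to 45 mm; steel stem, diameter 9, to 110; blue collar, diameter 34, 110 to 116; blue square handle 18 x 18, sides along x and y, to 185. The head cannot pass the slot: lift slightly and leave the fork forwards.
- vial: bystander: capped glass vial, diameter 28, height 55 mm, between dock and stand. Origin: underside.
- cap: bystander: white screw cap, diameter 30, height 13 mm. Origin: underside.
- tip_box: bystander: grey box with black tip insert, 85 x 120 x 57 mm, on the right. Origin: underside.
- tray: bystander: white open tray, 85 x 120 x 28 mm, on the right. Origin: underside.
- timer: bystander: green bench timer, 60 x 66 x 24 mm, on the left. Origin: underside.
- reagent: bystander: amber bottle with a blue cap, diameter 64, height 130 mm, on the left. Origin: underside.
Not all that is in view belongs to the job. Of the things like the brush, leave any that is pink or red; of the rest the smaller one is meant.

How it is judged (in metres and radians):
On the way, in this order (a step that is already met when the one before it is completed fails the run):
1. the cup stands fully home in the dock (centre within 6 mm of the home point) (horizontal distance between cup and dock below 0.006 m and angle between cup's own z axis and vertical below 0.08 rad and height (world z) of cup below 0.006 m), for 0.2 s.
2. the brush is down in the docked cup: underside less than 17 mm above the cup's floor, within 30 mm of its centre (z of brush in the frame of cup between 0 and 0.022 m and horizontal distance between brush and cup below 0.03 m and horizontal distance between cup and dock below 0.008 m and angle between cup's own z axis and vertical below 0.08 rad and height (world z) of cup below 0.006 m), for 0.04 s.
3. the brush has come up: underside more than 50 mm above the cup's floor (z of brush in the frame of cup above 0.055 m), for 0.04 s.
4. the brush is down in the docked cup a second time (all of step 2), for 0.04 s.
At the end, for the whole second after the job is handed in: Cup upright in the dock, centre within 8 mm of home. Brush upright within 0.12 rad, hanging by its collar in the fork: from 20 mm in front of to 18 mm behind the hanging point, 10 mm sideways, underside 105 to 115 mm below the fork's top. Both at rest (horizontal distance between cup and dock below 0.008 m and angle between cup's own z axis and vertical below 0.08 rad and height (world z) of cup below 0.006 m and x of brush in the frame of stand_hook between -0.02 and 0.018 m and y of brush in the frame of stand_hook between -0.01 and 0.01 m and z of brush in the frame of stand_hook between -0.115 and -0.105 m and angle between brush's own z axis and vertical below 0.12 rad and linear speed of brush below 0.03 m/s and linear speed of cup below 0.02 m/s); the robot touches nothing.
It fails at once if the cup is lifted more than 15 mm or tipped more than 0.35 rad (height (world z) of cup above 0.015 m or angle between cup's own z axis and vertical above 0.35 rad).
It fails at once if a bystander (vial, cap, tip box, tray, timer, amber bottle) is moved by more than 20 mm (distance of any of vial, cap, tip_box, tray, timer, reagent from where it was at the start of the episode above 0.02 m).
It also fails if it takes over 70 s, if anything falls off the work surface, if the arm or the gripper's body presses on something with over 40 N, if the wrist force passes 120 N, or if a joint passes its speed limit or range.

ROBOT

A 6-joint arm with a two-finger parallel gripper is mounted at the origin on the work surface. World frame = base frame: x ahead of the robot, y to its left, z up, the work surface at z = 0. Lengths are in m, angles in degrees, forces in N, time in s.
With the tool pointing down it reaches from about 0.35 to 0.875 m from the base axis. Payload 4.2 kg.
Tool frame: the origin (TCP) lies on the mounting face of the last link; the fingertips stand 182 mm ahead of it and the grasp point (between the pads) lies 164 mm ahead of it (r.tcp_to_grasp is the distance from the TCP to the grasp point, in m); z points along the fingers, y is the line along which they close (so a half turn about z gives the same grasp; the last joint's range is limited). The gripper opens to 87 mm and grips with 3 to 60 N. Pads are 19 mm wide; open, the fingers measure 117 mm over their backs; the gripper's body (75 mm by 190 mm) begins 51 mm behind the grasp point.
Start: joints at [-49.183, 22.042, 0.453, 0, -68.411, -14.817], TCP at [0.274, -0.562, 0.405] pointing down, gripper open.
Joint ranges: [-179.83, 179.83], [-69.29, 118.12], [-61.27, 80.66], [-181.25, 117.63], [-171.15, -9.14], [-177.46, 177.46]. Speed limits (degrees/s): [159.86, 159.86, 180, 180, 180, 180].

INTERFACE

Orientations are given as a 3x3 rotation matrix whose columns are the frame's x, y, z axes.
In Python, from station import sense, eyes, r gives the robot as it stands.
- The arm moves only by the tool jog_arm, never from a script. Its argument "increments" is a list of rows, each a list of 4 numbers: the shift along the tool's x, y, z normalised to -1 to 1, where 1 is 0.02 m, then the turn about the tool's z normalised to -1 to 1, where 1 is 0.08 rad. A call has 1 to 10 rows; each row shifts and turns the commanded pose from where the row before left it, along the tool's axes as they then stand; what a row does not reach is not made up. A row lasts 1/10 s, in which the tool goes at most 50 mm and 8.59 degrees, less where a joint would pass 70% of its speed; a pose out of reach is approached as far as the arm can. A call with a number of a shift or a turn outside -1 to 1 is refused whole. A call with a gripper value outside its range is refused whole. "grip" is the finger opening in mm, from 0 to 87, set as the call begins (left out, the last holds). The fingers move at their own pace and stop on an object; the grip force is fixed at half the most. Time passes only in rows, so rows that do not move let the fingers close. It gives the time, the measured TCP pose, the force, the opening and the grip force at its end, in the units of the state.
- sense(): the state, without advancing time (a new reading comes with each control period).
- eyes.capture(name): name is "scene" or "top"; returns the picture (400x640x3 uint8, blue, green, red); there is no depth.
- eyes.get_calibration(name): a dict with "camera_matrix" (3x3 intrinsics, pixels), "k1" (the pictures are not rectified: a ray, as slopes to the right and down, at radius r is drawn at 1 + k1 r^2 times it, then the intrinsics apply), "R" (3x3) and "t" (3): a world point X has camera coordinates R X + t. Camera axes: x right, y down, z forward; pixel columns grow to the right and rows downward; lengths in m; the calibration is good to about 2 mm. A picture is of the moment at which its call begins. get_calibration takes no time and is no camera call.
- r.finish_job(): hands the job in; it is judged then, once.
Trained networks look in the newest picture that a camera, given by its name, has taken for a name from the list of things; names that differ only in an ending like _2 or _b are one class to them, and where a whole thing is asked for, a point or a joint stands for the part that bears it (a point fixed in the world has none). Each returns a list of dicts, best first, with "conf" (0 to 1); they miss things now and then, are a little off and sometimes report something else, mostly with a low value. They report only what shows in the picture. A call takes as long as a camera call. They do not tell look-alikes from the thing itself.
- eyes.spot_in(camera, name): "centre" ([x, y, z] in m, in world coordinates, good to about 4 mm: the middle of the surface that is visible of it).
- eyes.outline_of(camera, name): "mask" (400x640 bool, what is visible of it).
The state is a dict: "time_s": time; "joints": joint angles; "joint_velocities": joint speeds; "effort": joint torques, N m; "tcp_pos": TCP position; "ee_rot": TCP orientation; "wrist_force": force on the tool from outside, world axes, zero at the start; "moment": the same for the moment, N m; "gripper_width": opening from 0.0 (shut) to 1.0 (fully open); "gripper_force": force on a finger pad.
Only numpy, scipy, OpenCV 4.12 (cv2) and the standard library are available. Lean on these libraries where they do the work, as an engineer would, in place of code of your own. Each camera call takes 0.05 s, during which the arm holds its last target. There are 200 camera calls.

## Working session

There is one attempt and no reset: what is moved stays moved. The work goes in short steps, Python scripts to look and compute and a tool call to move; the robot and the scene stay as the last step left them, time stands still between calls to the robot, and variables do not carry over. Pictures are saved under pics/ and viewed, at most 14 in all, crops included, and the job is handed in when it is done.

Besides the shell and the picture viewer there is one more tool, called after "Call:" as name(argument=value, ...) on one line, values as JSON. jog_arm: Moves the arm, as the interface text tells. Its arguments: {"type":"object","properties":{"increments":{"type":"array"},"grip":{"type":"number"}},"required":["increments"]}

```bash
mkdir -p pics
cat > h.py <<'E'
import numpy as np, cv2
from station import sense, eyes, r
def cal(n):
    c=eyes.get_calibration(n); return [np.array(c[k]) for k in("camera_matrix","R","t")]+[c["k1"]]
def ray(n,uv):
    K,R,t,k1=cal(n); d=(np.array([*uv,1.])@np.linalg.inv(K).T)[:2]; s=d.copy()
    for _ in range(30): s=d/(1+k1*(s@s))
    return -R.T@t, R.T@np.array([*s,1.])
def atz(n,uv,z):
    c,d=ray(n,uv); return c+d*(z-c[2])/d[2]
def proj(n,X):
    K,R,t,k1=cal(n); p=R@np.array(X)+t; s=p[:2]/p[2]; s=s*(1+k1*(s@s)); return (K@[*s,1])[:2]
def tri(a,b):
    (c1,d1),(c2,d2)=ray(*a),ray(*b); d1/=np.linalg.norm(d1); d2/=np.linalg.norm(d2)
    s=np.linalg.lstsq(np.c_[d1,-d2],c2-c1,rcond=None)[0]; p,q=c1+s[0]*d1,c2+s[1]*d2
    return (p+q)/2,np.linalg.norm(p-q)
E
python3 - <<'E'
from h import *
np.set_printoptions(precision=4,suppress=True)
for n in("scene","top"):
    cv2.imwrite(f"pics/{n}0.png",eyes.capture(n)); K,R,t,k=cal(n); print(n,K[0,0],-R.T@t,R.tolist(),k)
for o in "cup dock stand_hook brush vial cap tip_box tray timer reagent".split():
    for n in("scene","top"):
        try:
            print(o,n,[(round(x["conf"],2),np.round(x["centre"],3).tolist(),proj(n,x["centre"]).round().tolist()) for x in eyes.spot_in(n,o)])
        except Exception as e: print(o,n,e)
s=sense();print(s["time_s"],s["ee_rot"],s["tcp_pos"])
E
```

```text
scene 477.9677914381356 [ 1.1485 -0.5419  1.1839] [[0.7003320179749966, 0.7138142462674678, 0.00207036824639755], [0.5769076609522998, -0.5642984296726846, -0.590546215806594], [-0.42037199637180306, 0.41477283432566897, -0.8070011651613868]] -0.02579363936028381
top 426.2763849375416 [ 0.469  -0.0172  1.2486] [[-0.024796505795991686, -0.999690431460741, 0.002043170611339035], [-0.9963895444732446, 0.024548524650842587, -0.08127266208182908], [0.0811973457984284, -0.004051071871080969, -0.9966898112512166]] 0.021995499320179714
cup scene [(0.85, [0.518, 0.175, 0.047], [338.0, 170.0])]
cup top [(0.89, [0.526, 0.186, 0.005], [258.0, 216.0])]
dock scene [(0.93, [0.723, 0.139, 0.027], [379.0, 219.0])]
dock top [(0.75, [0.73, 0.154, 0.029], [267.0, 145.0]), (0.54, [0.454, -0.447, 0.005], [477.0, 235.0])]
stand_hook scene [(0.59, [0.742, -0.185, 0.01], [304.0, 298.0]), (0.4, [0.447, -0.446, 0.004], [159.0, 289.0])]
stand_hook top [(0.61, [0.732, -0.163, 0.013], [376.0, 142.0])]
brush scene [(0.92, [0.635, -0.296, 0.057], [243.0, 290.0]), (0.81, [0.414, -0.237, 0.064], [209.0, 225.0]), (0.7
[... 469 characters left out ...]
.0, 141.0])]
tip_box scene [(0.73, [0.676, -0.424, 0.057], [213.0, 336.0])]
tip_box top [(0.58, [0.654, -0.412, 0.059], [467.0, 164.0])]
tray scene [(0.68, [0.446, -0.446, 0.006], [158.0, 288.0])]
tray top [(0.96, [0.453, -0.45, 0.008], [478.0, 236.0])]
timer scene [(0.73, [0.504, 0.401, 0.023], [381.0, 136.0]), (0.3, [0.745, -0.187, 0.012], [304.0, 299.0])]
timer top [(0.89, [0.497, 0.403, 0.026], [181.0, 227.0])]
reagent scene [(0.61, [0.704, 0.387, 0.075], [430.0, 160.0])]
reagent top [(0.65, [0.686, 0.391, 0.085], [178.0, 158.0]), (0.39, [0.652, -0.412, 0.056], [467.0, 165.0])]
1.1 [[-0.8988 -0.4383  0.    ]
 [-0.4383  0.8988 -0.    ]
 [-0.     -0.     -1.    ]] [ 0.274  -0.5617  0.4048]
```

View pics/scene0.png

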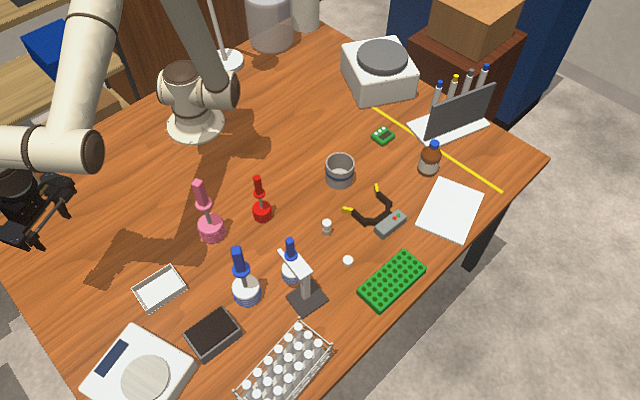

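View pics/top0.png

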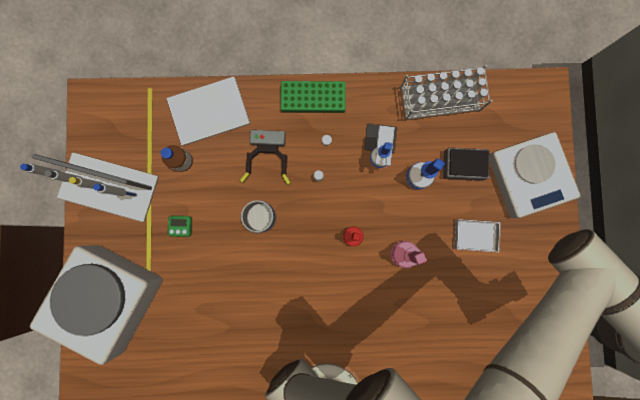

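The scene picture shows the cup at (340,170), the dock at (370,213) opening toward the robot, and the hung brush at (292,262). The larger blue brush is at (245,285), and the red and pink ones are decoys. The top picture shows the cup at (258,217), the dock at (267,155), the hung brush at (382,152), the vial at (318,175) and the cap at (326,140). Next I'll make enlarged crops.

Run:
```python
from h import *
s=cv2.imread("pics/scene0.png");t=cv2.imread("pics/top0.png")
a=cv2.resize(t[120:240,225:305],None,fx=5,fy=5,interpolation=cv2.INTER_CUBIC)
b=cv2.resize(t[115:195,362:442],None,fx=5,fy=5,interpolation=cv2.INTER_CUBIC)
b=cv2.copyMakeBorder(b,0,200,0,0,cv2.BORDER_CONSTANT)
cv2.imwrite("pics/c1.png",np.hstack([a,b]))
a=cv2.resize(s[150:250,315:415],None,fx=4,fy=4,interpolation=cv2.INTER_CUBIC)
b=cv2.resize(s[230:330,250:350],None,fx=4,fy=4,interpolation=cv2.INTER_CUBIC)
cv2.imwrite("pics/c2.png",np.hstack([a,b]))
```

```text
(no output)
```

View pics/c1.png

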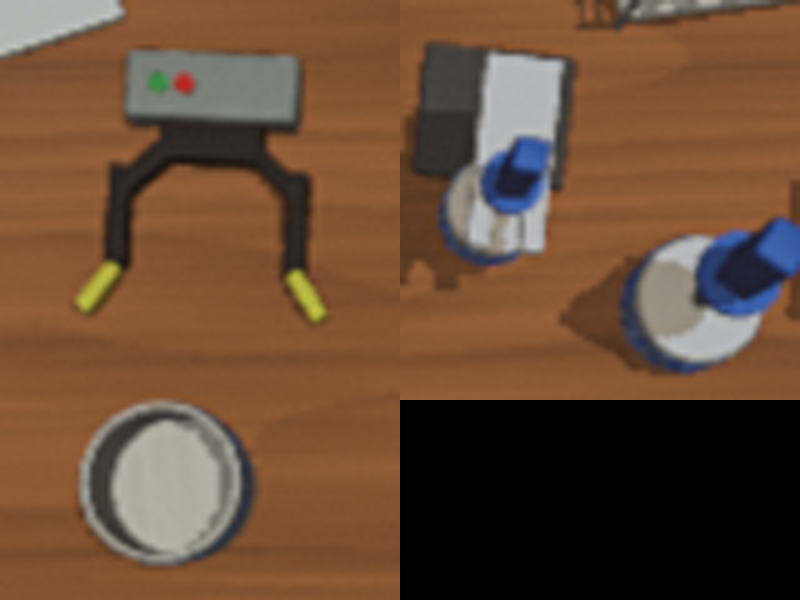

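View pics/c2.png

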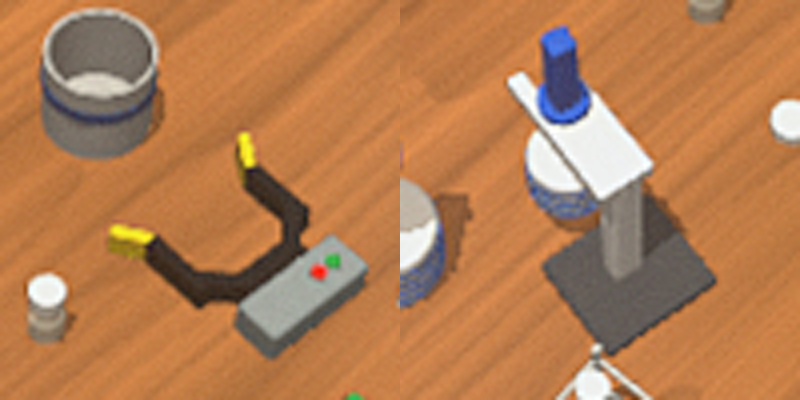

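The enlargements show the cup rim, the dock's lip tips and block corners, the handle top, the collar and the fork corners clearly. The crops are scaled 5x (top) and 4x (scene).

Run:
```python
from h import *
np.set_printoptions(precision=4,suppress=True)
T=lambda x,y:("top",((x+.5)/5-.5+225,(y+.5)/5-.5+120))
TB=lambda x,y:("top",((x-400+.5)/5-.5+362,(y+.5)/5-.5+115))
S=lambda x,y:("scene",((x+.5)/4-.5+315,(y+.5)/4-.5+150))
SB=lambda x,y:("scene",((x-400+.5)/4-.5+250,(y+.5)/4-.5+230))
P={"cup rim":(T(162,482),S(99,50),.08),"lipL":(T(84,306),S(243,136),.026),"lipR":(T(318,318),S(111,231),.026),
"blkTL":(T(129,51),S(367,264),.034),"blkTR":(T(299,57),S(272,330),.034),"blkBR":(T(296,129),S(238,304),.034),"blkBL":(T(126,121),S(331,237),.034),
"handle":(TB(532,155),SB(559,35),.215),"collar":(TB(515,182),SB(564,103),.146),"forkbackL":(TB(488,53),SB(652,166),.14),"forkbackR":(TB(566,59),SB(599,199),.14),
"tineRend":(TB(536,249),SB(513,79),.14)}
for k,(a,b,z) in P.items():
    p,e=tri(a,b); print(k,p,round(e,4),"| at z:",atz(*a,z)[:2],atz(*b,z)[:2])
from itertools import product
for n,o in product(("top",),("cup",)):
    m=eyes.outline_of(n,o)[0]["mask"].astype(np.uint8)
    c=max(cv2.findContours(m,0,1)[0],key=cv2.contourArea); print(n,cv2.fitEllipse(c))
```

```text
cup rim [0.5216 0.176  0.0848] 0.0002 | at z: [0.5218 0.1767] [0.5189 0.1793]
lipL [0.6269 0.2295 0.0276] 0.0009 | at z: [0.6269 0.2295] [0.6264 0.231 ]
lipR [0.6166 0.0946 0.0239] 0.0009 | at z: [0.6166 0.0948] [0.6173 0.0931]
blkTL [0.773  0.1999 0.036 ] 0.0006 | at z: [0.7737 0.2006] [0.7722 0.2009]
blkTR [0.765  0.1013 0.0459] 0.0001 | at z: [0.7679 0.1024] [0.761  0.1081]
blkBR [0.7275 0.1067 0.032 ] 0.0041 | at z: [0.7257 0.1048] [0.7293 0.1074]
blkBL [0.735  0.2049 0.0263] 0.0019 | at z: [0.7327 0.2027] [0.7382 0.2007]
handle [ 0.6802 -0.1681  0.2193] 0.0011 | at z: [ 0.6807 -0.1692] [ 0.6784 -0.166 ]
collar [ 0.6818 -0.1699  0.1428] 0.0013 | at z: [ 0.6807 -0.17  ] [ 0.6836 -0.1706]
forkbackL [ 0.7511 -0.1593  0.1396] 0.001 | at z: [ 0.7513 -0.1589] [ 0.7509 -0.1599]
forkbackR [ 0.746  -0.1995  0.1436] 0.0002 | at z: [ 0.747 -0.2  ] [ 0.7445 -0.1984]
tineRend [ 0.646  -0.1802  0.141 ] 0.0005 | at z: [ 0.646  -0.1806] [ 0.6457 -0.1797]
top ((258.76824951171875, 216.04449462890625), (31.119325637817383, 34.85056686401367), 99.6139907836914)
```

Call:
jog_arm(increments=[[0,0,-0.3,0.657],[0,0,-0.3,0.657],[0,0,-0.3,0.657],[0,0,-0.3,0.657],[0,0,-0.3,0.657],[0,0,-0.3,0.657],[0,0,-0.3,0.657],[0,0,-0.3,0.657],[0,0,-0.3,0.657],[0,0,-0.3,0.657]], grip=55)

```text
time_s: 2.15
tcp_pos: [0.274, -0.5617, 0.4649]
ee_rot: [[-0.997, 0.074, -0.0], [0.074, 0.997, 0.0], [0.0, 0.0, -1.0]]
wrist_force: [0.1, 0.2, 1.0]
gripper_width: 0.63
gripper_force: 0.0
```

```bash
cat >> h.py <<'E'
np.set_printoptions(precision=4,suppress=True)
def to(p):  # tool-frame shift (units of 20 mm) from here to TCP target p
    s=sense(); R=np.array(s["ee_rot"]); print("tcp",np.array(s["tcp_pos"]),"yaw y",np.degrees(np.arctan2(R[1,1],R[0,1])),"t",s["time_s"],"F",np.array(s["wrist_force"]),"units",R.T@(np.array(p)-s["tcp_pos"])/.02)
DX=np.array([.9974,-.0715,0]);DY=np.array([.0715,.9974,0]);H=np.array([.665,.159,0])
E
python3 - <<'E'
from h import *
to([.521,.177,.465]-.075*DX)
a=("top",((382+.5)/5-.5+362,(245.5)/5-.5+115)); print(tri(a,("scene",(239,250))))
E
```

```text
tcp [ 0.274  -0.5617  0.4649] yaw y 85.7595855396278 t 2.15 F [0.1028 0.241  1.0488] units [-5.8353 37.7383 -0.0001]
(array([ 0.6309, -0.2809,  0.2394]), np.float64(0.00602488368548649))
```

Call:
jog_arm(increments=[[-0.3,0.98,0,0],[-0.3,0.98,0,0],[-0.3,0.98,0,0],[-0.3,0.98,0,0],[-0.3,0.98,0,0],[-0.3,0.98,0,0],[-0.3,0.98,0,0],[-0.3,0.98,0,0],[-0.3,0.98,0,0],[-0.3,0.98,0,0]])

```text
time_s: 3.15
tcp_pos: [0.3481, -0.3697, 0.4649]
ee_rot: [[-0.997, 0.072, 0.0], [0.072, 0.997, -0.0], [-0.0, -0.0, -1.0]]
wrist_force: [0.3, 0.3, -0.1]
gripper_width: 0.632
gripper_force: 0.0
```

Call:
jog_arm(increments=[[-0.2,0.98,0,0],[-0.2,0.98,0,0],[-0.2,0.98,0,0],[-0.2,0.98,0,0],[-0.2,0.98,0,0],[-0.2,0.98,0,0],[-0.2,0.98,0,0],[-0.2,0.98,0,0],[-0.2,0.98,0,0],[-0.2,0.98,0,0]])

```text
time_s: 4.15
tcp_pos: [0.4019, -0.1771, 0.465]
ee_rot: [[-0.997, 0.072, 0.001], [0.072, 0.997, -0.0], [-0.001, 0.0, -1.0]]
wrist_force: [0.7, 0.4, 0.5]
gripper_width: 0.634
gripper_force: 0.0
```

Call:
jog_arm(increments=[[-0.084,0.98,0,0],[-0.084,0.98,0,0],[-0.084,0.98,0,0],[-0.084,0.98,0,0],[-0.084,0.98,0,0],[-0.084,0.98,0,0],[-0.084,0.98,0,0],[-0.084,0.98,0,0],[-0.084,0.98,0,0],[-0.084,0.98,0,0]])

```text
time_s: 5.15
tcp_pos: [0.4326, 0.0172, 0.465]
ee_rot: [[-0.997, 0.072, 0.001], [0.072, 0.997, 0.0], [-0.001, 0.0, -1.0]]
wrist_force: [0.8, 0.4, 0.7]
gripper_width: 0.632
gripper_force: 0.0
```

Call:
jog_arm(increments=[[0,0.92,0,0],[0,0.92,0,0],[0,0.92,0,0],[0,0.92,0,0],[0,0.92,0,0],[0,0.92,0,0],[0,0.92,0,0],[0,0.92,0,0],[0,0.92,0,0],[0,0,0.5,0]])

```text
time_s: 6.15
tcp_pos: [0.4451, 0.1834, 0.4556]
ee_rot: [[-0.998, 0.07, 0.003], [0.07, 0.998, 0.002], [-0.003, 0.002, -1.0]]
wrist_force: [-0.5, 0.4, -0.1]
gripper_width: 0.632
gripper_force: 0.0
```

Run:
```python
from h import *
to([.521,.177,.206]-.075*DX)
```

```text
tcp [0.4451 0.1834 0.4556] yaw y 86.00309911093055 t 6.15 F [-0.5497  0.412  -0.1471] units [-0.026  -0.0739 12.4812]
```

Call:
jog_arm(increments=[[0,0,1,0],[0,0,1,0],[0,0,1,0],[0,0,1,0],[0,0,1,0],[0,0,1,0],[0,0,1,0],[0,0,1,0],[0,0,1,0],[0,0,1,0]])

```text
time_s: 7.15
tcp_pos: [0.4443, 0.181, 0.2537]
ee_rot: [[-0.997, 0.072, -0.0], [0.072, 0.997, -0.0], [0.0, -0.0, -1.0]]
wrist_force: [0.2, 0.3, -0.7]
gripper_width: 0.631
gripper_force: 0.0
```

Call:
jog_arm(increments=[[0,0,1,0],[0,0,0.9,0],[0,0,0.5,0],[0,0,0,0],[0,0,0,0]])

```text
time_s: 7.65
tcp_pos: [0.4448, 0.1816, 0.207]
ee_rot: [[-0.997, 0.072, 0.0], [0.072, 0.997, 0.0], [-0.0, 0.0, -1.0]]
wrist_force: [0.3, 0.0, -0.3]
gripper_width: 0.629
gripper_force: 0.0
```

Run:
```python
from h import *
to([.521,.177,.206]-.045*DX)
a=eyes.capture("scene");b=eyes.capture("top")
cv2.imwrite("pics/p3.png",np.hstack([cv2.resize(a[100:260,290:430],None,fx=3,fy=3),cv2.resize(b[120:280,210:310],None,fx=3,fy=3)]))
```

```text
tcp [0.4448 0.1816 0.207 ] yaw y 85.89589315540455 t 7.65 F [ 0.3358  0.0199 -0.2817] units [-1.5677  0.0424  0.0523]
```

View pics/p3.png

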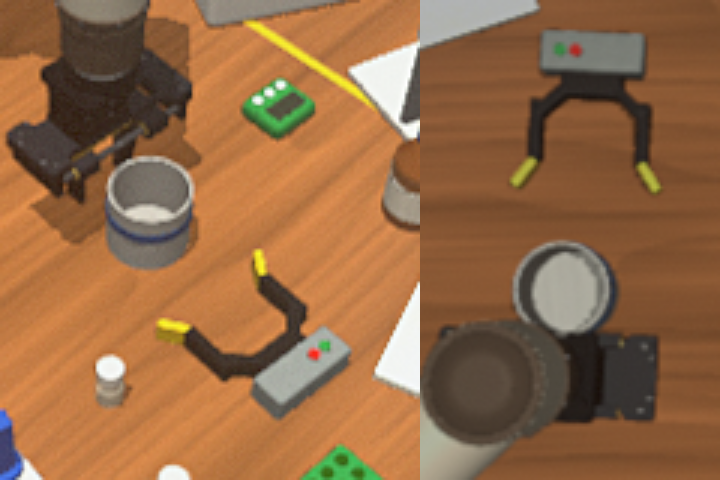

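Call:
jog_arm(increments=[[-0.4,0,0,0],[-0.4,0,0,0],[-0.4,0,0,0],[-0.3,0,0,0],[-0.3,0,0,0],[-0.3,-0.03,0,0],[-0.3,-0.03,0,0],[-0.3,-0.03,0,0],[-0.3,-0.03,0,0],[-0.3,-0.03,0,0]])

```text
time_s: 8.75
tcp_pos: [0.5106, 0.1737, 0.2066]
ee_rot: [[-0.997, 0.072, -0.0], [0.072, 0.997, -0.0], [0.0, -0.0, -1.0]]
wrist_force: [-2.5, 0.1, 0.2]
gripper_width: 0.632
gripper_force: 1.0
```

Call:
jog_arm(increments=[[-0.3,-0.03,0,0],[-0.3,-0.03,0,0],[-0.3,-0.03,0,0],[-0.3,-0.03,0,0],[-0.3,-0.03,0,0],[-0.3,-0.03,0,0],[-0.2,0,0,0],[-0.1,0,0,0],[0,0,0,0]])

```text
time_s: 9.65
tcp_pos: [0.5522, 0.1672, 0.2068]
ee_rot: [[-0.997, 0.072, 0.001], [0.072, 0.997, 0.0], [-0.001, 0.0, -1.0]]
wrist_force: [-0.7, -0.7, -0.8]
gripper_width: 0.633
gripper_force: 0.1
```

Run:
```python
from h import *
to(H-.0435*DX+[0,0,.206])
a=eyes.capture("scene");b=eyes.capture("top")
cv2.imwrite("pics/p4.png",np.hstack([cv2.resize(a[100:260,290:430],None,fx=3,fy=3),cv2.resize(b[120:280,210:310],None,fx=3,fy=3)]))
for n in("scene","top"):print([(x["conf"],np.round(x["centre"],3)) for x in eyes.spot_in(n,"cup")])
```

```text
tcp [0.5522 0.1672 0.2068] yaw y 85.88188965216735 t 9.65 F [-0.6864 -0.7252 -0.7951] units [-3.4809 -0.0052  0.0414]
[(0.75, array([0.596, 0.163, 0.043]))]
[(0.86, array([0.627, 0.159, 0.01 ]))]
```

View pics/p4.png

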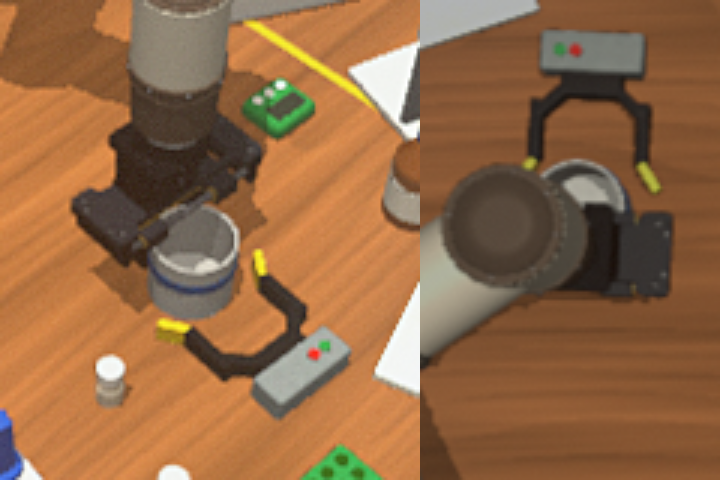

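The cup is cradled in the fingers and lined up with the dock mouth: its rim is at about (585,200) in the right panel, between the lips at (530,165) and (650,178). I'll keep pushing.

Call:
jog_arm(increments=[[-0.3,0,0,0],[-0.35,0,0,0],[-0.35,0,0,0],[-0.35,0,0,0],[-0.35,0,0,0],[-0.35,0,0,0],[-0.3,0,0,0],[-0.3,0,0,0],[-0.2,0,0,0],[-0.1,0,0,0]])

```text
time_s: 10.85
tcp_pos: [0.6111, 0.1629, 0.2067]
ee_rot: [[-0.997, 0.072, 0.0], [0.072, 0.997, 0.0], [-0.0, 0.0, -1.0]]
wrist_force: [-2.5, 1.3, 2.7]
gripper_width: 0.629
gripper_force: 1.7
```

Call:
jog_arm(increments=[[-0.1,0,0,0],[-0.1,0,0,0],[-0.1,0,0,0]])

```text
time_s: 11.15
tcp_pos: [0.6167, 0.1626, 0.2067]
ee_rot: [[-0.997, 0.072, -0.0], [0.072, 0.997, -0.0], [0.0, -0.0, -1.0]]
wrist_force: [-1.7, 0.4, 1.3]
gripper_width: 0.63
gripper_force: 1.6
```

Call:
jog_arm(increments=[[-0.1,0,0,0],[-0.1,0,0,0],[0,0,0,0]])

```text
time_s: 11.45
tcp_pos: [0.621, 0.1623, 0.2067]
ee_rot: [[-0.997, 0.072, 0.001], [0.072, 0.997, 0.0], [-0.001, 0.0, -1.0]]
wrist_force: [-0.8, 0.4, 1.0]
gripper_width: 0.632
gripper_force: 1.1
```

Not in contact with the back wall yet, so I'll creep until the force rises.

Call:
jog_arm(increments=[[-0.1,0,0,0],[-0.1,0,0,0],[0,0,0,0]])

```text
time_s: 11.75
tcp_pos: [0.6233, 0.1621, 0.2066]
ee_rot: [[-0.997, 0.072, -0.005], [0.072, 0.997, -0.001], [0.005, -0.001, -1.0]]
wrist_force: [-7.9, 2.3, 4.5]
gripper_width: 0.631
gripper_force: 4.8
```

Call:
jog_arm(increments=[[-0.1,0,0,0],[0,0,0,0]])

```text
time_s: 11.95
tcp_pos: [0.624, 0.1621, 0.2065]
ee_rot: [[-0.997, 0.072, -0.009], [0.072, 0.997, -0.002], [0.008, -0.002, -1.0]]
wrist_force: [-12.6, 3.5, 8.0]
gripper_width: 0.631
gripper_force: 7.5
```

Run:
```python
from h import *
to(H)
b=eyes.capture("top");a=eyes.capture("scene")
m=eyes.outline_of("scene","cup")[0]["mask"]; ys,xs=np.nonzero(m); print(xs.min(),xs.max(),ys.min(),ys.max())
cv2.imwrite("pics/p5.png",np.hstack([cv2.resize(a[130:250,310:430],None,fx=4,fy=4),cv2.resize(b[110:230,225:305],None,fx=4,fy=4)]))
```

```text
tcp [0.624  0.1621 0.2065] yaw y 85.86763314884253 t 11.95 F [-12.6259   3.5364   7.9703] units [-2.1414  0.0165 10.3052]
354 385 182 217
```

View pics/p5.png

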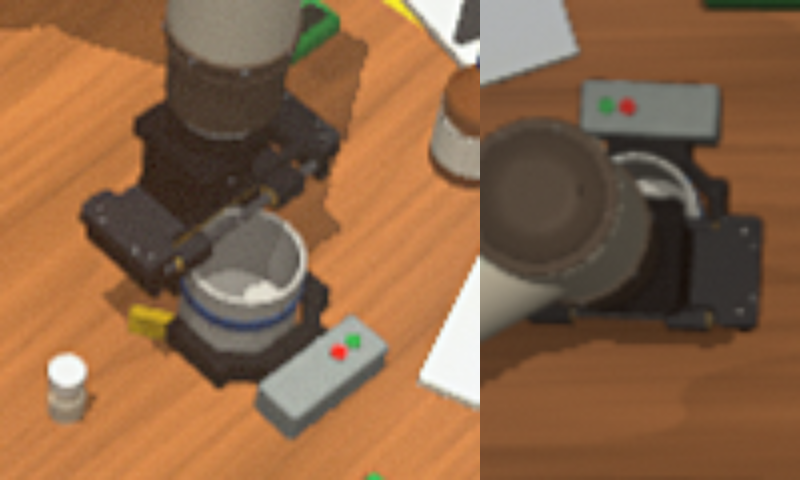

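The cup sits against the back of the dock (rim around (245,250), left panel), and the force rose to 12.6 N, so it looks seated. I'll back off, rise, and measure it.

Call:
jog_arm(increments=[[0.2,0,0,0],[0.6,0,0,0],[0.8,0,0,0],[0.8,0,0,0],[0.8,0,-0.5,0],[0.5,0,-1,0],[0,0,-1,0],[0,0,-1,0],[0,0,-1,0],[0,0,-1,0]])

```text
time_s: 13.1
tcp_pos: [0.5533, 0.1673, 0.3179]
ee_rot: [[-0.997, 0.072, 0.003], [0.072, 0.997, 0.001], [-0.002, 0.001, -1.0]]
wrist_force: [0.5, -0.3, 0.6]
gripper_width: 0.633
gripper_force: 0.0
```

Call:
jog_arm(increments=[[0,0,-1,-0.9],[0,0,-1,-0.9],[0,-1,-1,-0.9],[0,-1,-1,-0.9],[0,-1,-1,-0.9],[0,-1,-1,-0.9]])

```text
time_s: 13.7
tcp_pos: [0.5675, 0.0879, 0.438]
ee_rot: [[-0.935, -0.355, 0.003], [-0.355, 0.935, 0.001], [-0.003, -0.0, -1.0]]
wrist_force: [0.7, 0.4, 0.2]
gripper_width: 0.633
gripper_force: 0.0
```

Run:
```python
from h import *
to([.681,-.170,.48])
b=eyes.capture("top");a=eyes.capture("scene")
cv2.imwrite("pics/p6.png",np.hstack([cv2.resize(a[150:250,325:425],None,fx=4,fy=4,interpolation=cv2.INTER_CUBIC),cv2.resize(b[120:220,225:325],None,fx=4,fy=4,interpolation=cv2.INTER_CUBIC)]))
```

```text
tcp [0.5675 0.0879 0.438 ] yaw y 110.8222364075329 t 13.7 F [0.7442 0.386  0.2139] units [ -0.7256 -14.0728  -2.0925]
```

View pics/p6.png

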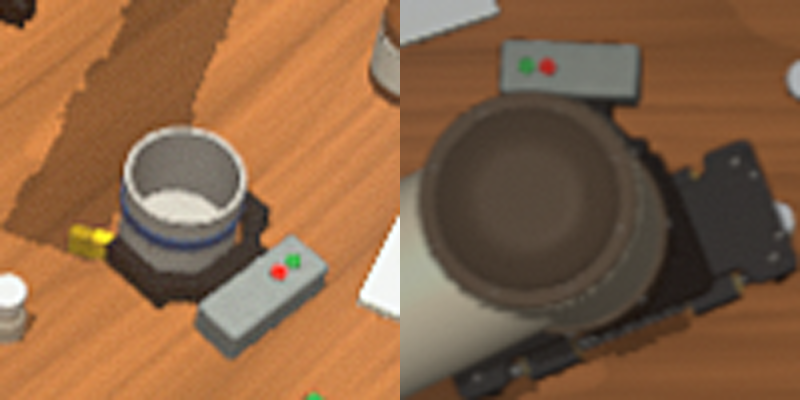

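The cup stands upright in the dock, with its rim centre at about (371,194) in the scene picture. Next I'll turn the gripper to grasp the brush handle along the fork direction.

Call:
jog_arm(increments=[[0,0,-0.3,-0.95],[0,0,-0.3,-0.95],[0,0,-0.3,-0.95],[0,0,-0.3,-0.95],[0,0,-0.3,-0.95],[0,0,-0.3,-0.95],[0,0,-0.3,-0.95],[0,0,0,-0.95],[0,0,0,-0.95],[0,0,0,-0.95]])

```text
time_s: 14.8
tcp_pos: [0.5673, 0.0892, 0.4779]
ee_rot: [[-0.433, -0.901, 0.0], [-0.901, 0.433, 0.0], [-0.0, -0.0, -1.0]]
wrist_force: [0.3, -0.2, -0.8]
gripper_width: 0.634
gripper_force: 0.0
```

Call:
jog_arm(increments=[[0,0,0,-0.95],[0,0,0,-0.95],[0,0,0,-0.95],[0,0,0,-0.95],[0,0,0,0]])

```text
time_s: 15.3
tcp_pos: [0.5673, 0.0892, 0.478]
ee_rot: [[-0.147, -0.989, 0.0], [-0.989, 0.147, 0.0], [-0.0, -0.0, -1.0]]
wrist_force: [0.7, -0.0, -0.7]
gripper_width: 0.634
gripper_force: 0.0
```

Run:
```python
from h import *
to([.681,-.1695,.45]); print(np.array(sense()["joints"]))
print(atz("scene",(370.9,194.1),.08)-[.5189,.1793,0]+[.5203,.178,0])
```

```text
tcp [0.5673 0.0892 0.478 ] yaw y 171.57088431014694 t 15.3 F [ 0.7373 -0.0251 -0.6871] units [11.9621 -7.5202  1.3976]
[ 25.0918  14.6646   0.2731  -0.0062 -75.603  -33.5194]
[0.6687 0.1553 0.08  ]
```

Call:
jog_arm(increments=[[1,-0.63,0,0],[1,-0.63,0,0],[1,-0.63,0,0],[1,-0.63,0,0],[1,-0.63,0,0],[1,-0.63,0,0],[1,-0.63,0,0],[1,-0.63,0,0],[1,-0.63,0,0],[1,-0.63,0,0]])

```text
time_s: 16.3
tcp_pos: [0.6632, -0.1282, 0.478]
ee_rot: [[-0.148, -0.989, 0.0], [-0.989, 0.148, 0.0], [-0.0, -0.0, -1.0]]
wrist_force: [-0.1, 0.3, -0.0]
gripper_width: 0.637
gripper_force: 0.0
```

Call:
jog_arm(increments=[[0.98,-0.61,0.4,0],[0.98,-0.61,0.5,0],[0,0,0.5,0],[0,0,0,0],[0,0,0,0]])

```text
time_s: 16.8
tcp_pos: [0.681, -0.1692, 0.4505]
ee_rot: [[-0.146, -0.989, -0.0], [-0.989, 0.146, -0.0], [0.0, 0.0, -1.0]]
wrist_force: [-0.3, 0.4, 0.4]
gripper_width: 0.631
gripper_force: 0.0
```

Run:
```python
from h import *
to([.681,-.1695,.354])
b=eyes.capture("top");a=eyes.capture("scene")
cv2.imwrite("pics/p7.png",np.vstack([np.hstack([cv2.resize(a[200:300,230:330],None,fx=4,fy=4,interpolation=cv2.INTER_CUBIC),cv2.resize(b[120:220,225:325],None,fx=4,fy=4,interpolation=cv2.INTER_CUBIC)])]))
```

```text
tcp [ 0.681  -0.1692  0.4505] yaw y 171.5978340624326 t 16.8 F [-0.3057  0.43    0.3512] units [ 0.0145 -0.006   4.8266]
```

View pics/p7.png

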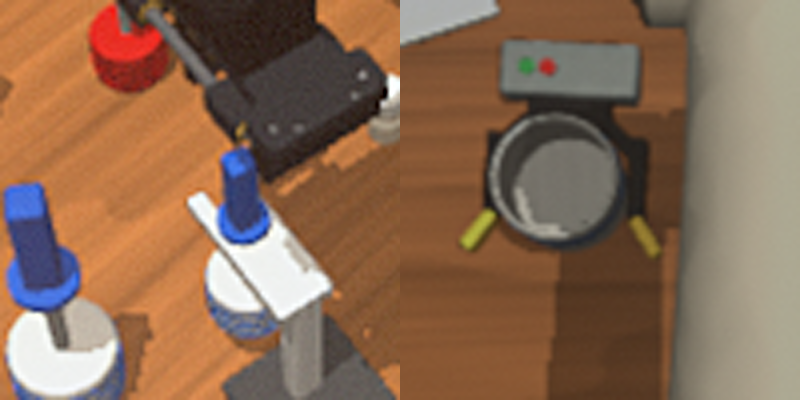

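The top view shows the docked cup's rim centre at about (263.4,163.4). The handle is under the gripper at (240,160) in the left panel, so I'll descend.

Call:
jog_arm(increments=[[0,0,0.9,0],[0,0,0.9,0],[0,0,0.9,0],[0,0,0.8,0],[0,0,0.7,0],[0,0,0.4,0],[0,0,0.2,0],[0,0,0,0]])

```text
time_s: 17.7
tcp_pos: [0.681, -0.1698, 0.3547]
ee_rot: [[-0.146, -0.989, -0.0], [-0.989, 0.146, -0.0], [0.0, 0.0, -1.0]]
wrist_force: [0.7, 0.2, 1.2]
gripper_width: 0.633
gripper_force: 0.0
```

Call:
jog_arm(increments=[[0,0,0,0],[0,0,0,0],[0,0,0,0],[0,0,0,0],[0,0,0,0],[0,0,0,0],[0,0,0,0],[0,0,0,0]], grip=8)

```text
time_s: 18.5
tcp_pos: [0.6809, -0.1699, 0.3548]
ee_rot: [[-0.146, -0.989, -0.0], [-0.989, 0.146, -0.0], [0.0, 0.0, -1.0]]
wrist_force: [-0.7, -0.3, 1.1]
gripper_width: 0.206
gripper_force: 30.0
```

Run:
```python
from h import *
to([.681,-.1695,.354]); print(atz("top",(263.4,163.4),.08)-[.5218,.1767,0]+[.5203,.178,0])
```

```text
tcp [ 0.6809 -0.1699  0.3548] yaw y 171.60142438508623 t 18.5 F [-0.6943 -0.2624  1.1352] units [-0.0205 -0.0009  0.0407]
[0.6654 0.1587 0.08  ]
```

Call:
jog_arm(increments=[[0,0,-0.2,0],[0,0,-0.2,0],[0,0.2,0,0],[0,0.5,0,0],[0,0.6,0,0],[0,0.6,0,0],[0,0.6,0,0],[0,0.6,0,0],[0,0.6,0,0],[0,0.3,0,0]])

```text
time_s: 19.5
tcp_pos: [0.6002, -0.1581, 0.363]
ee_rot: [[-0.146, -0.989, -0.001], [-0.989, 0.146, 0.0], [-0.0, 0.001, -1.0]]
wrist_force: [-1.1, 0.8, -0.6]
gripper_width: 0.204
gripper_force: 30.0
```

Call:
jog_arm(increments=[[0,0,-0.6,0],[0,0,-1,0],[0,0,-1,0],[0,0,-1,0],[0,0,-1,0],[0,0,-0.7,0],[0,0,0,0]])

```text
time_s: 20.2
tcp_pos: [0.6022, -0.1584, 0.4723]
ee_rot: [[-0.146, -0.989, 0.007], [-0.989, 0.146, -0.001], [0.0, -0.007, -1.0]]
wrist_force: [-0.3, 0.4, -0.5]
gripper_width: 0.202
gripper_force: 30.0
```

Run:
```python
from h import *
to([.6665,.1575,.468])
eyes.capture("scene");eyes.capture("top")
for n in("scene","top"):print([(round(x["conf"],2),np.round(x["centre"],3)) for x in eyes.spot_in(n,"brush")])
```

```text
tcp [ 0.6022 -0.1584  0.4723] yaw y 171.61712222342106 t 20.2 F [-0.2942  0.3688 -0.4621] units [-16.0936  -0.8775   0.2187]
[(0.93, array([ 0.637, -0.293,  0.059])), (0.9, array([ 0.608, -0.17 ,  0.193])), (0.71, array([ 0.462, -0.096,  0.043])), (0.64, array([ 0.416, -0.235,  0.061]))]
[(0.96, array([ 0.411, -0.22 ,  0.057])), (0.82, array([ 0.61 , -0.284,  0.063])), (0.58, array([ 0.464, -0.085,  0.049])), (0.56, array([ 0.598, -0.131,  0.188]))]
```

Call:
jog_arm(increments=[[-0.6,-0.05,0,0],[-1,-0.055,0,0],[-1,-0.055,0,0],[-1,-0.055,0,0],[-1,-0.055,0,0],[-1,-0.055,0,0],[-1,-0.055,0,0],[-1,-0.055,0,0],[-1,-0.055,0,0],[-1,-0.055,0,0]])

```text
time_s: 21.4
tcp_pos: [0.6409, 0.0318, 0.4685]
ee_rot: [[-0.146, -0.989, -0.0], [-0.989, 0.146, -0.0], [0.0, 0.0, -1.0]]
wrist_force: [0.5, 0.6, -0.4]
gripper_width: 0.205
gripper_force: 30.0
```

Call:
jog_arm(increments=[[-1,-0.055,0,0],[-1,-0.055,0,0],[-1,-0.055,0,0],[-1,-0.055,0,0],[-1,-0.055,0,0],[-0.7,-0.05,0,0],[-0.6,0,0,0],[0,0,0,0],[0,0,0,0],[0,0,0,0]])

```text
time_s: 22.4
tcp_pos: [0.6654, 0.1532, 0.4689]
ee_rot: [[-0.147, -0.989, 0.0], [-0.989, 0.147, -0.0], [0.0, -0.0, -1.0]]
wrist_force: [0.4, -0.3, -1.4]
gripper_width: 0.205
gripper_force: 30.0
```

Run:
```python
from h import *
to([.6665,.1575,.338])
a=eyes.capture("scene");b=eyes.capture("top")
cv2.imwrite("pics/p8.png",np.hstack([cv2.resize(a[130:250,320:420],None,fx=4,fy=4,interpolation=cv2.INTER_CUBIC),cv2.resize(b[100:220,225:325],None,fx=4,fy=4,interpolation=cv2.INTER_CUBIC)]))
```

```text
tcp [0.6654 0.1532 0.4689] yaw y 171.55566494510236 t 22.4 F [ 0.4187 -0.3465 -1.4203] units [-0.2226 -0.022   6.5471]
```

View pics/p8.png

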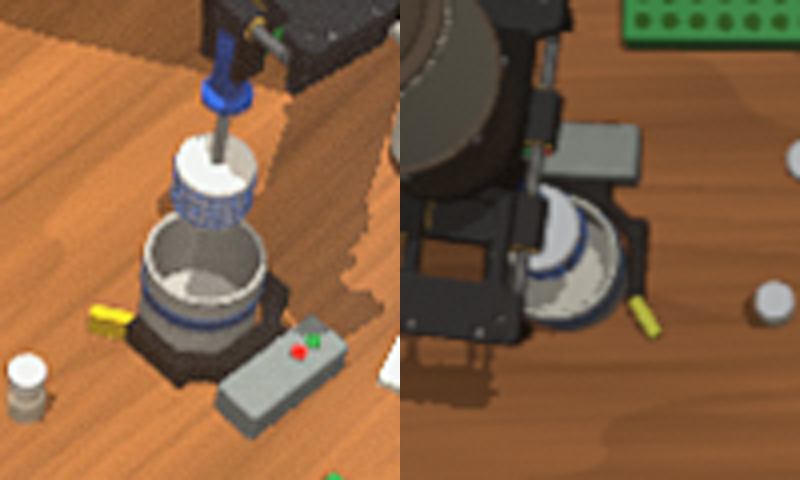

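The brush hangs straight over the docked cup: head-top ellipse at (214,165), rim centre at (204,255) in the left panel. I'll apply a small correction and lower it.

Call:
jog_arm(increments=[[-0.2,0,0.5,0],[0,0,0.8,0],[0,0,0.8,0],[0,0,0.7,0],[0,0,0.5,0],[0,0,0.4,0],[0,0,0,0]])

```text
time_s: 23.2
tcp_pos: [0.6659, 0.1577, 0.3932]
ee_rot: [[-0.146, -0.989, -0.002], [-0.989, 0.146, -0.001], [0.001, 0.002, -1.0]]
wrist_force: [0.3, -0.2, -0.5]
gripper_width: 0.203
gripper_force: 30.0
```

Call:
jog_arm(increments=[[0,0,0.6,0],[0,0,0.6,0],[0,0,0.5,0],[0,0,0.5,0],[0,0,0.4,0],[0,0,0.25,0],[0,0,0,0],[0,0,0,0],[0,0,0,0]])

```text
time_s: 24.1
tcp_pos: [0.6662, 0.1579, 0.3384]
ee_rot: [[-0.146, -0.989, 0.001], [-0.989, 0.146, 0.0], [-0.001, -0.001, -1.0]]
wrist_force: [-0.5, -0.1, -0.3]
gripper_width: 0.203
gripper_force: 30.0
```

Run:
```python
from h import *
to([.6665,.1575,.338])
```

```text
tcp [0.6662 0.1579 0.3384] yaw y 171.60741616957495 t 24.1 F [-0.5475 -0.1158 -0.3164] units [ 0.0153 -0.0166  0.0214]
```

Call:
jog_arm(increments=[[0,0,0.15,0],[0,0,0,0],[0,0,0,0],[0,0,-0.5,0],[0,0,-0.7,0],[0,0,-0.7,0],[0,0,-0.7,0],[0,0,-0.6,0],[0,0,0,0],[0,0,0,0]])

```text
time_s: 25.1
tcp_pos: [0.6659, 0.1577, 0.399]
ee_rot: [[-0.146, -0.989, 0.0], [-0.989, 0.146, 0.001], [-0.001, -0.0, -1.0]]
wrist_force: [-0.2, -0.2, -1.3]
gripper_width: 0.208
gripper_force: 30.0
```

Call:
jog_arm(increments=[[0,0,0.5,0],[0,0,0.7,0],[0,0,0.7,0],[0,0,0.7,0],[0,0,0.4,0],[0,0,0.2,0],[0,0,0,0],[0,0,0,0],[0,0,0,0]])

```text
time_s: 26.0
tcp_pos: [0.6662, 0.1579, 0.3357]
ee_rot: [[-0.146, -0.989, 0.002], [-0.989, 0.146, 0.001], [-0.001, -0.001, -1.0]]
wrist_force: [0.1, -0.0, -0.6]
gripper_width: 0.205
gripper_force: 30.0
```

Run:
```python
from h import *
to([.6665,.1575,.472])
a=eyes.capture("scene")
cv2.imwrite("pics/p9.png",cv2.resize(a[130:250,320:420],None,fx=4,fy=4,interpolation=cv2.INTER_CUBIC))
```

```text
tcp [0.6662 0.1579 0.3357] yaw y 171.6066846303024 t 26.0 F [ 0.1399 -0.0311 -0.6438] units [ 0.0108 -0.0263 -6.8171]
```

View pics/p9.png

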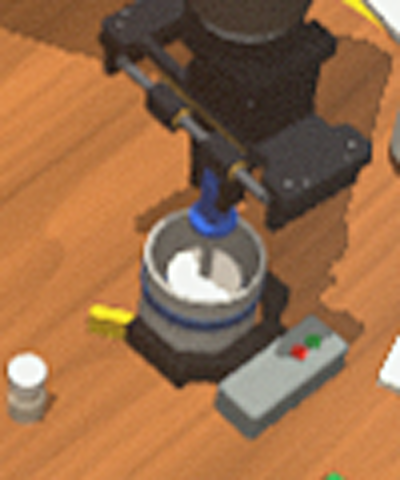

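The brush is down in the cup (head at (205,275) in the picture) and both strokes are done. Now I'll take it back to the fork.

Call:
jog_arm(increments=[[0,0,-0.6,0],[0,0,-1,0],[0,0,-1,0],[0,0,-1,0],[0,0,-1,0],[0,0,-1,0],[0,0,-0.8,0],[0,0,-0.4,0],[0,0,0,0],[0,0,0,0]])

```text
time_s: 27.05
tcp_pos: [0.6658, 0.1578, 0.4703]
ee_rot: [[-0.146, -0.989, -0.001], [-0.989, 0.146, 0.0], [0.0, 0.001, -1.0]]
wrist_force: [-0.3, 0.1, -0.9]
gripper_width: 0.207
gripper_force: 30.0
```

Call:
jog_arm(increments=[[0.8,0.08,0,0],[1,0.08,0,0],[1,0.08,0,0],[1,0.08,0,0],[1,0.08,0,0],[1,0.08,0,0],[1,0.08,0,0],[1,0.08,0,0],[1,0.08,0,0],[1,0.08,0,0]])

```text
time_s: 28.05
tcp_pos: [0.6212, -0.0354, 0.4708]
ee_rot: [[-0.146, -0.989, 0.0], [-0.989, 0.146, 0.0], [-0.0, -0.0, -1.0]]
wrist_force: [0.6, -0.5, -0.3]
gripper_width: 0.207
gripper_force: 30.0
```

Call:
jog_arm(increments=[[1,0.08,0,0],[1,0.08,0,0],[1,0,0,0],[1,0,0,0],[0.8,0,0,0],[0.6,0,0,0],[0,0,0,0],[0,0,0,0]])

```text
time_s: 28.85
tcp_pos: [0.6027, -0.1402, 0.4706]
ee_rot: [[-0.146, -0.989, 0.0], [-0.989, 0.146, 0.0], [-0.0, 0.0, -1.0]]
wrist_force: [0.3, 0.4, -0.1]
gripper_width: 0.207
gripper_force: 30.0
```

Run:
```python
from h import *
to([.6018,-.1581,.363])
```

```text
tcp [ 0.6027 -0.1402  0.4706] yaw y 171.5835850050895 t 28.85 F [ 0.3262  0.3771 -0.1328] units [ 0.8926 -0.0868  5.3817]
```

Call:
jog_arm(increments=[[0.6,-0.06,0,0],[0.3,-0.03,0.5,0],[0,0,1,0],[0,0,1,0],[0,0,1,0],[0,0,0.9,0],[0,0,0.6,0],[0,0,0.35,0],[0,0,0,0],[0,0,0,0]])

```text
time_s: 29.85
tcp_pos: [0.6021, -0.1583, 0.3644]
ee_rot: [[-0.146, -0.989, 0.001], [-0.989, 0.146, -0.0], [0.0, -0.001, -1.0]]
wrist_force: [-0.3, -0.2, -1.2]
gripper_width: 0.205
gripper_force: 30.0
```

Run:
```python
from h import *
to([.6809,-.1697,.363])
```

```text
tcp [ 0.6021 -0.1583  0.3644] yaw y 171.6181889314099 t 29.85 F [-0.3025 -0.2055 -1.1956] units [-0.0083 -3.9813  0.0756]
```

Call:
jog_arm(increments=[[0,-0.4,0.05,0],[0,-0.5,0,0],[0,-0.5,0,0],[0,-0.5,0,0],[0,-0.5,0,0],[0,-0.5,0,0],[0,-0.5,0,0],[0,-0.4,0,0],[0,-0.18,0,0],[0,0,0,0]])

```text
time_s: 30.85
tcp_pos: [0.681, -0.1699, 0.3624]
ee_rot: [[-0.146, -0.989, -0.0], [-0.989, 0.146, 0.0], [0.0, 0.0, -1.0]]
wrist_force: [-0.3, 0.9, -0.8]
gripper_width: 0.207
gripper_force: 30.0
```

Call:
jog_arm(increments=[[0,0,0.15,0],[0,0,0.15,0],[0,0,0.08,0],[0,0,0,0],[0,0,0,0]])

```text
time_s: 31.35
tcp_pos: [0.6804, -0.1698, 0.3552]
ee_rot: [[-0.146, -0.989, 0.0], [-0.989, 0.146, 0.0], [-0.0, -0.0, -1.0]]
wrist_force: [-0.3, -0.1, -0.2]
gripper_width: 0.204
gripper_force: 30.0
```

Run:
```python
from h import *
to([.6809,-.1699,.3548])
a=eyes.capture("scene")
cv2.imwrite("pics/p10.png",cv2.resize(a[190:310,240:360],None,fx=4,fy=4,interpolation=cv2.INTER_CUBIC))
```

```text
tcp [ 0.6804 -0.1698  0.3552] yaw y 171.60175703767746 t 31.35 F [-0.3318 -0.0507 -0.1565] units [ 0.0008 -0.0235  0.0218]
```

Call:
jog_arm(increments=[[0,0,0.02,0],[0,0,0,0],[0,0,0,0],[0,0,0,0],[0,0,0,0],[0,0,0,0],[0,0,0,0],[0,0,0,0]], grip=55)

```text
time_s: 32.2
tcp_pos: [0.6805, -0.1698, 0.3547]
ee_rot: [[-0.146, -0.989, -0.0], [-0.989, 0.146, -0.0], [0.0, 0.0, -1.0]]
wrist_force: [0.2, 0.3, 0.5]
gripper_width: 0.628
gripper_force: 0.0
```

Call:
jog_arm(increments=[[0,0,-0.3,0],[0,0,-0.6,0],[0,0,-0.9,0],[0,0,-0.9,0],[0,0,-1,0],[0,0,-1,0],[0,0,-1,0],[-1,1,0,0],[-1,1,0,0],[-1,1,0,0]])

```text
time_s: 33.2
tcp_pos: [0.6292, -0.1012, 0.4702]
ee_rot: [[-0.147, -0.989, 0.002], [-0.989, 0.147, -0.0], [-0.0, -0.002, -1.0]]
wrist_force: [0.7, -0.0, 0.2]
gripper_width: 0.634
gripper_force: 0.0
```

Run:
```python
from h import *
to([.68,-.17,.35])
a=eyes.capture("scene");b=eyes.capture("top")
cv2.imwrite("pics/p11.png",np.hstack([cv2.resize(a[180:310,240:420],None,fx=3,fy=3,interpolation=cv2.INTER_CUBIC),cv2.resize(b[110:240,360:440],None,fx=3,fy=3,interpolation=cv2.INTER_CUBIC)]))
```

```text
tcp [ 0.6292 -0.1012  0.4702] yaw y 171.56944878602908 t 33.2 F [ 0.7109 -0.0148  0.2344] units [ 3.0303 -3.0051  6.014 ]
```

View pics/p11.png

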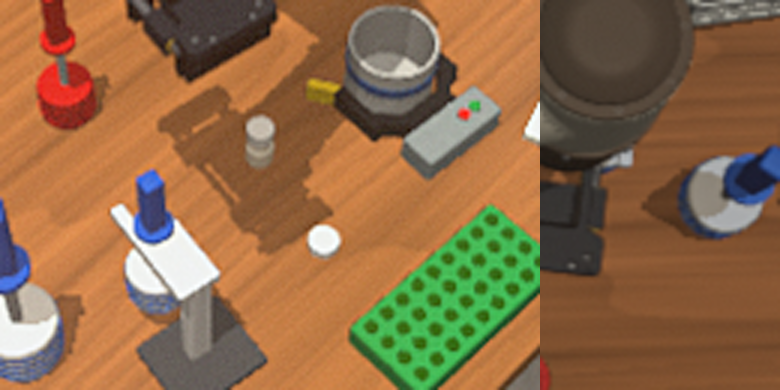

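The brush hangs upright in its fork (collar at (153,225)), and the cup is still home in the dock at (392,60). The vial and cap are undisturbed and the gripper is clear, so I'm handing in.

```bash
python3 -c "
from h import *
print(r.finish_job())"
```

```text
the job is handed in; nothing more can be done
None
```

I handed the job in at about 33 s: the cup is home in the dock, both brush strokes are done, and the brush is back upright in its fork; the hand-in returned no verdict.

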